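# Log the leak-test chamber with the scanner, then crack its clinging lid and hold it ajar

## Task

The vacuum leak test of the capped bottles is over: pick up the barcode scanner from the blue mat, aim it at the middle of the barcode label on the chamber's sloping console from about a hand's width away, hold it steady there for a good second to log the chamber, and lay it back flat on the mat. Then take the orange handle of the chamber's lid, pull the lid free of its clinging gasket and hold it just slightly open, with a gap of about 25 mm at its front edge, so that air seeps in; do not fling it wide open. Finish while still gripping and holding the lid at that gap, with the bottles, caps and steel ring on the bench left where they stand.

Things in the scene. Friction and masses are not known exactly. Their poses are not given: they have to be found in the camera images.
- scanner_center (a point): Pistol-shaped barcode scanner, loose, 0.16 kg, lying on its side: grey barrel 96 long (x), 38 wide (y), 48 mm thick (z). Point on the barrel's axis, half-way up, 8 mm ahead of its middle; pinch it here across y. x: along the barrel, the way it looks; z: up as it lies. The grip (30 mm wide) leaves the barrel's rear half to -y, out to 120 mm; the sides are free at and ahead of this point.
- scanner_eye (a point): Middle of the scanner's dark red window at its nose, 44 mm ahead of scanner_center; same axes: it looks straight along +x.
- mat: Flat blue bench mat, fixed, 280 x 260 mm, 3 mm thick; origin at the middle of its underside, x along the 280 mm side.
- label: White 64 x 40 mm label with black bars on the sloping grey console at the chamber's front. Origin at its middle, on the surface, 61 mm above the table. x: straight out of it (level part: the chamber's -x; 30 degrees upward), y: level, along its 64 mm side, z: up the slope. It reads from 40 to 200 mm, up to 50 degrees off square, so a level look along the chamber's +x reads it.
- chamber: Vacuum leak-test chamber, fixed: clear-walled box 210 mm deep (x), 240 wide (y), walls up to 182 mm, bottles inside. Origin at the middle of its underside; x from front to back, z up; its front (-x) looks to the robot's right and a little away from it. At the front stands a grey console, 230 mm wide, 112 high, its foot 181 mm ahead of the origin, face leaning back, with gauge, valve knob and label.
- lid_handle (a point): Middle of the orange bar of the lid's handle: round, 13 mm thick, 109 mm long, on two black posts 80 mm apart. Its axis is 38 mm above the lid's top face, 239 mm above the table when shut, 185 mm ahead of the hinge line, 27 mm behind the lid's front edge. Axes of the lid: y along the bar, x from front to back, z up when shut. Grip it between the posts.
- lid_hinge (a point): Middle of the lid's hinge line, at the lid's underside along the chamber's rear edge; same axes as the lid_handle; the lid turns about y.
- lid (a joint): Opening angle of the lid (rad): 0 shut, grows as the front edge rises. Aluminium frame with clear window, 212 mm from hinge to front edge, 16 mm thick, about 0.5 kg; front gap = 212 mm x angle (0.12 for 25 mm). The gasket clings: a pull of about 20 N at the handle starts it, it lets go in the first 5 mm of lift, then only about 3 N of weight remain. Let go, it falls shut or nearly so.
- bottle_1: Loose conical glass bottle with an orange flip-top cap, 150 mm tall, 54 mm across its foot, standing; origin at the middle of its foot. A bystander.
- bottle_2: Loose conical glass bottle with an orange flip-top cap, 150 mm tall, 54 mm across its foot, standing; origin at the middle of its foot. A bystander.
- bottle_3: Loose conical glass bottle with an orange flip-top cap, 150 mm tall, 54 mm across its foot, standing; origin at the middle of its foot. A bystander.
- cap_1: Loose orange cap, 33 mm across, 30 mm tall, standing on the bench right of the mat; origin at the middle of its underside. A bystander.
- cap_2: Loose orange cap, 33 mm across, 30 mm tall, standing on the bench right of the mat; origin at the middle of its underside. A bystander.
- gauge_ring: Loose steel gauge ring, 60 mm across, 14 mm tall, lying flat; origin at the middle of its underside. A bystander.
Things that resemble listed ones, but are neither listed nor needed, are in the scene too. Of the things like the part that bears scanner_center, leave any that is purple; of the rest the larger one is meant.

How it is judged:
By the outcome, as a careful person would: the job done as asked, in the order asked, and still so for the second after the job is handed in, while the arm keeps its last pose, push and grip.
It also fails if it takes over 64 s, if anything falls off the work surface, if the arm or the gripper's body presses on something with over 40 N, if the wrist force passes 120 N, or if a joint passes its speed limit or range.

## Robot

A 7-joint arm with a two-finger parallel gripper is mounted at the origin on the work surface. World frame = base frame: x ahead of the robot, y to its left, z up, the work surface at z = 0. Lengths are in m, angles in rad, forces in N, time in s.
With the tool pointing down it reaches from about 0.425 to 0.925 m from the base axis. Payload 6.8 kg.
Tool frame: the origin (TCP) lies at the very end of the fingers, on their centre line; the grasp point (between the pads) lies 19 mm behind it; z points along the fingers, y is the line along which they close (so a half turn about z gives the same grasp; the last joint's range is limited). The gripper opens to 85 mm and grips with 20 to 120 N. Pads are 22 mm wide; open, the fingers measure 114 mm over their backs; the gripper's body (76 mm by 85 mm) begins 54 mm behind the grasp point. The pads swing forward as they close: fully open they stand 13 mm farther back than shut.
Start: joints at [-1.257, 0.477, 0.022, 1.555, -0.011, 1.109, -0.083], TCP at [0.276, 0.616, 0.231] pointing down, gripper open.
Joint ranges: [-2.96, 2.96], [-0.34, 2.1], [-1.41, 1.46], [0.24, 2.44], [-1.37, 4.51], [0.17, 1.92], [-2.96, 2.96]. Speed limits (rad/s): [2.39, 2.39, 3.14, 3.14, 3.14, 3.14, 3.14].

## Interface

Orientations are given as a rotation vector (axis times angle).
In Python, from bench import r gives the robot as it stands.
- The arm moves only by the tool play_rows, never from a script. Its argument "targets" is text: rows parted by semicolons, each of 5 numbers parted by spaces: the closure, from -1 (fully open) to 1 (shut), then the shift along the tool's x, y, z in m, then the turn about the tool's z in rad. In form: gripper dx dy dz spin; .... A call has 1 to 8 rows; each row is the pose to reach, as a shift and turn from the pose commanded when the call began, along the tool's axes at that moment; what a row does not reach only later rows make up. A row lasts 1/12 s, in which the tool goes at most 41.7 mm and 7.16 degrees, less where a joint would pass 70% of its speed; a pose out of reach is approached as far as the arm can. A call with a gripper value outside its range is refused whole. The fingers move at their own pace and stop on an object; "squeeze" is the grip in N (left out, the last holds). Time passes only in rows, so rows that repeat a pose let the fingers close. It gives the time, the measured TCP pose, the force, the opening and the grip force at its end, in the units of the state.
- r.get_obs(): the state, without advancing time (a new reading comes with each control period).
- r.grab_frame(name): name is "side" or "top" or "wrist"; returns the picture (420x560x3 uint8, red, green, blue); there is no depth.
- r.camera_info(name): a dict with "fov_y" (degrees; the focal length in pixels is half the picture's height over the tangent of half this angle, whatever the lens; pixels are square), "cx", "cy" (the principal point, pixels), "k1" (the pictures are not rectified: a ray, as slopes to the right and down, at radius r is drawn at 1 + k1 r^2 times it, then the intrinsics apply), "position" and "rotation" of the camera in the world. Camera axes: x right, y down, z forward; pixel columns grow to the right and rows downward; lengths in m; the calibration is good to about 2 mm. A picture is of the moment at which its call begins: read the wrist's pose just before it. camera_info takes no time and is no camera call; for the wrist camera it gives the pose at the moment of the call.
- r.hand_in(): hands the job in; it is judged then, once.
The state is a dict: "clock": time; "joints": joint angles; "qvel": joint speeds; "tau": joint torques, N m; "tcp_pos": TCP position; "orientation": TCP orientation; "contact_force": force on the tool from outside, world axes, zero at the start; "moment": the same for the moment, N m; "grip_width": finger opening in m; "gripper_force": force on a finger pad.
Only numpy, scipy, OpenCV 4.12 (cv2) and the standard library are available. Lean on these libraries where they do the work, as an engineer would, in place of code of your own. Each camera call takes 0.05 s, during which the arm holds its last target. There are 200 camera calls.

## Working session

There is one attempt and no reset: what is moved stays moved. The work goes in short steps, Python scripts to look and compute and a tool call to move; the robot and the scene stay as the last step left them, time stands still between calls to the robot, and variables do not carry over. Pictures are saved under pics/ and viewed, at most 10 in all, crops included, and the job is handed in when it is done.

Besides the shell and the picture viewer there is one more tool, called after ">>>" by a JSON object that holds its "fn" and its "kwargs". play_rows: Moves the arm, as the interface text tells. Its arguments: {"type":"object","properties":{"targets":{"type":"string"},"squeeze":{"type":"number"}},"required":["targets"]}

```bash
mkdir -p pics; ls; python3 - <<'E'
from bench import r
import cv2,numpy as np
o=r.get_obs(); print(o['clock'],o['tcp_pos'],o['orientation'],o['grip_width'])
for n in ['side','top']:
    f=r.grab_frame(n); cv2.imwrite(f'pics/{n}0.png',f[:,:,::-1]); print(n,r.camera_info(n))
E
```

```text
pics
0.0 [0.27609092 0.61526184 0.23031496] [-6.57462518e-01 -3.07178917e+00  2.94605621e-03] 0.08529582625620172
side {'fov_y': 50.76561346033075, 'cx': 279.96249397166594, 'cy': 207.3123692401259, 'k1': 0.02079418292020357, 'position': array([-0.16272996, -0.63588014,  1.16325636]), 'rotation': array([-2.26943123,  0.91179455, -0.36363594])}
top {'fov_y': 49.98674044851954, 'cx': 278.9284933954375, 'cy': 215.2827376826084, 'k1': -0.11016692132955137, 'position': array([0.19319982, 0.02766988, 1.48833468]), 'rotation': array([-2.09298146,  2.14200037, -0.22371542])}
```

View pics/top0.png

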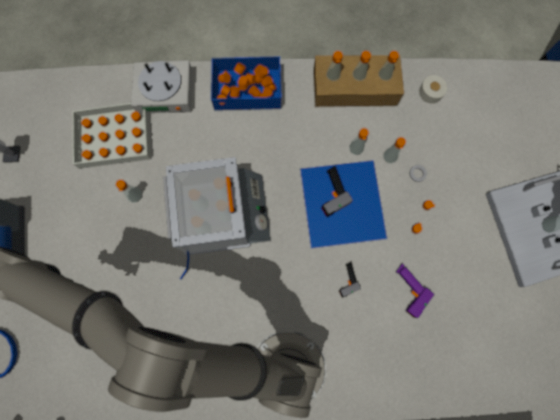

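View pics/side0.png

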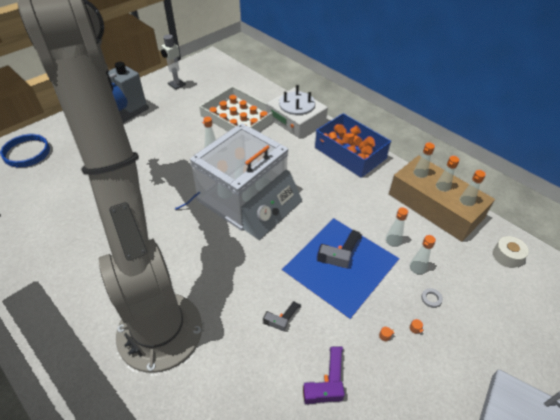

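The top view shows the chamber at about (205,203), its handle at (231,195), the scanner on the mat at (338,200), and the smaller decoy at (350,285) with a purple one near it. The side view shows the label at about (285,196) and the scanner at (337,255). I'll zoom in for more detail.

```bash
cat > h.py <<'E'
import numpy as np, cv2
from scipy.spatial.transform import Rotation as R
from bench import r
def cam(n):
    c=r.camera_info(n); f=210/np.tan(np.radians(c['fov_y'])/2)
    return c,f,R.from_rotvec(c['rotation']).as_matrix(),np.array(c['position'])
def ray(n,uv,C=None):
    c,f,M,p=C or cam(n); d=np.array([(uv[0]-c['cx'])/f,(uv[1]-c['cy'])/f]); s=d.copy()
    for _ in range(20): s=d/(1+c['k1']*(s@s))
    v=M@np.array([*s,1]); return p,v/np.linalg.norm(v)
def atz(n,uv,z,C=None):
    p,v=ray(n,uv,C); return p+v*(z-p[2])/v[2]
def proj(n,P,C=None):
    c,f,M,p=C or cam(n); q=M.T@(np.array(P)-p); s=q[:2]/q[2]; s=s*(1+c['k1']*(s@s)); return s*f+[c['cx'],c['cy']]
def tri(a,b):
    A=np.zeros((3,3));y=np.zeros(3)
    for p,v in (a,b): Q=np.eye(3)-np.outer(v,v);A+=Q;y+=Q@p
    return np.linalg.solve(A,y)
def crop(img,x0,y0,w,h,s,name):
    cv2.imwrite(name,cv2.resize(img[y0:y0+h,x0:x0+w],None,fx=s,fy=s,interpolation=cv2.INTER_CUBIC))
E
python3 - <<'E'
from h import *
t=cv2.imread('pics/top0.png');s=cv2.imread('pics/side0.png')
crop(t,160,150,230,105,3.4,'pics/tc.png'); crop(s,190,120,210,195,3,'pics/sc.png')
E
```

```text
(no output)
```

View pics/tc.png

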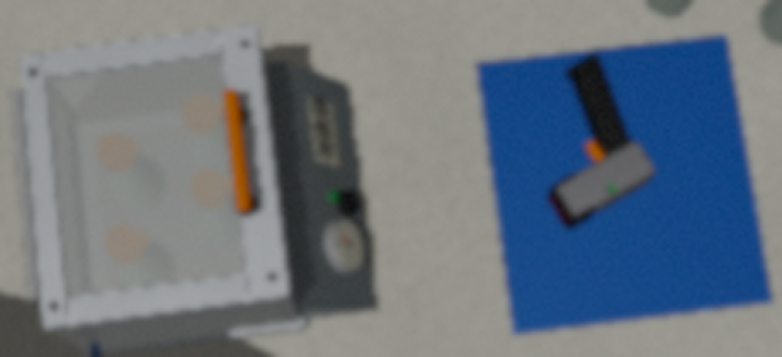

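View pics/sc.png

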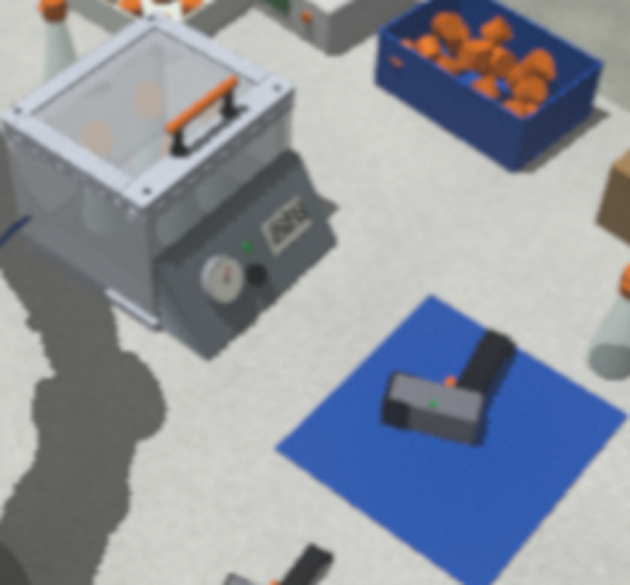

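```bash
python3 - <<'E'
from h import *
np.set_printoptions(precision=4,suppress=True)
T=lambda u,v:((u+.5)/3.4-.5+160,(v+.5)/3.4-.5+150)
S=lambda u,v:((u+.5)/3-.5+190,(v+.5)/3-.5+120)
ct,cs=cam('top'),cam('side')
t3=lambda a,b:tri(ray('top',T(*a),ct),ray('side',S(*b),cs))
print('label',t3((322,130),(287,223)))
h=[t3((233,92),(235,80)),t3((246,210),(173,130))];print('handle',h,np.linalg.norm(h[0]-h[1]),(h[0]+h[1])/2)
hz=[atz('top',T(*a),.239,ct) for a in ((233,92),(246,210))];print('hz top',hz,np.mean(hz,0))
hz=[atz('side',S(*a),.239,cs) for a in ((235,80),(173,130))];print('hz side',hz,np.mean(hz,0))
# lid top corners
L=[atz('top',T(*a),.201,ct) for a in ((25,60),(255,30),(290,290),(45,330))];print('lid',L)
for a,b in zip(L,L[1:]+L[:1]): print(np.linalg.norm(b-a),np.degrees(np.arctan2(*(b-a)[1::-1])))
for n,f,c,pts in (('top',T,ct,((556,187),(638,145),(655,172),(578,214))),('side',S,cs,((397,373),(485,390),(483,416),(388,403)))):
    P=np.array([atz(n,f(*a),.051,c) for a in pts]);print(n,P,P.mean(0));d=P[0]+P[3]-P[1]-P[2];print('len',np.linalg.norm(d)/2,'w',np.linalg.norm(P[0]-P[3]),np.linalg.norm(P[1]-P[2]),'yaw',np.degrees(np.arctan2(d[1],d[0])))
M=np.array([atz('top',T(*a),.003,ct) for a in ((478,63),(725,38),(770,298),(515,332))]);print('mat',M,M.mean(0),[np.linalg.norm(M[i]-M[i-1]) for i in range(4)])
E
```

```text
label [0.5811 0.0907 0.0668]
handle [array([0.5666, 0.1581, 0.2453]), array([0.4665, 0.1462, 0.2444])] 0.10087619389609458 [0.5165 0.1522 0.2448]
hz top [array([0.5676, 0.1593, 0.239 ]), array([0.4648, 0.1484, 0.239 ])] [0.5162 0.1538 0.239 ]
hz side [array([0.5727, 0.1632, 0.239 ]), array([0.4731, 0.1495, 0.239 ])] [0.5229 0.1563 0.239 ]
lid [array([0.6132, 0.3478, 0.201 ]), array([0.6356, 0.1439, 0.201 ]), array([0.4026, 0.1148, 0.201 ]), array([0.3726, 0.3239, 0.201 ])]
0.20514622597956472 -83.74304987520736
0.23479991889924867 -172.86969047585444
0.21129812522628785 98.16218077329127
0.24181002247011796 5.6749607752603515
top [[ 0.5216 -0.1323  0.051 ]
 [ 0.5618 -0.2141  0.051 ]
 [ 0.5344 -0.2291  0.051 ]
 [ 0.4946 -0.1523  0.051 ]] [ 0.5281 -0.1819  0.051 ]
len 0.08881882827615518 w 0.03368398631538614 0.031189643143929857 yaw 116.76319095535649
side [[ 0.526  -0.1332  0.051 ]
 [ 0.5759 -0.2109  0.051 ]
 [ 0.5491 -0.2305  0.051 ]
 [ 0.4908 -0.1528  0.051 ]] [ 0.5355 -0.1818  0.051 ]
len 0.0947361072003464 w 0.04030833557832908 0.033263762172182035 yaw 124.86643114932157
mat [[ 0.6633 -0.0642  0.003 ]
 [ 0.6852 -0.3183  0.003 ]
 [ 0.4156 -0.345   0.003 ]
 [ 0.3882 -0.0912  0.003 ]] [ 0.5381 -0.2047  0.003 ] [np.float64(0.27639290915863657), np.float64(0.255017295628691), np.float64(0.2709675669563268), np.float64(0.25527121394292246)]
```

Measurements agree with the given sizes: lid about 0.21 x 0.24 m, mat about 0.28 x 0.26 m, label height about 0.06 m. Next I lift and move over.

>>> {"fn": "play_rows", "kwargs": {"targets": "-1 0 0 -0.04 0; -1 0 0 -0.08 0; -1 -0.02 -0.01 -0.12 0; -1 -0.06 -0.04 -0.12 0; -1 -0.1 -0.06 -0.12 0; -1 -0.13 -0.08 -0.12 0; -1 -0.17 -0.1 -0.12 0; -1 -0.2 -0.13 -0.12 0"}}

```text
clock: 0.77
tcp_pos: [0.4027, 0.4236, 0.3509]
orientation: [0.659, 3.071, -0.0]
contact_force: [1.2, 0.4, -0.1]
grip_width: 0.0853
gripper_force: 0.0
```

```bash
cat >> h.py <<'E'
def plan(x,y,z,yaw_y):
    """shift in tool axes + spin from measured pose to world xyz, tool-y heading (deg, mod 180)"""
    o=r.get_obs(); M=R.from_rotvec(o['orientation']).as_matrix(); p=np.array(o['tcp_pos'])
    a=np.degrees(np.arctan2(M[1,1],M[0,1])); d=(a-yaw_y+90)%180-90
    print('clk %.2f'%o['clock'],'tcp',p.round(4),'ytool %.1f'%a,'j',np.round(o['joints'],2),'w %.4f'%o['grip_width'],'F',np.round(o['contact_force'],1))
    print('shift',(M.T@(np.array([x,y,z])-p)).round(4),'len %.3f'%np.linalg.norm(np.array([x,y,z])-p),'spin %.3f'%np.radians(d))
E
python3 -c "
from h import *
plan(.50,.1,.35,40);plan(.527,-.175,.25,30)"
```

```text
clk 0.77 tcp [0.4027 0.4236 0.3509] ytool 65.8 j [-1.01  0.24  0.11  1.63 -0.03  1.28  0.26] w 0.0853 F [ 1.2  0.4 -0.1]
shift [-0.2215 -0.2553  0.001 ] len 0.338 spin 0.450
clk 0.77 tcp [0.4027 0.4236 0.3509] ytool 65.8 j [-1.01  0.24  0.11  1.63 -0.03  1.28  0.26] w 0.0853 F [ 1.2  0.4 -0.1]
shift [-0.3588 -0.495   0.1011] len 0.620 spin 0.625
```

>>> {"fn": "play_rows", "kwargs": {"targets": "-1 -0.025 -0.03 0 0.1; -1 -0.05 -0.06 0 0.2; -1 -0.08 -0.09 0 0.3; -1 -0.105 -0.12 0 0.4; -1 -0.13 -0.155 0 0.5; -1 -0.16 -0.185 0 0.6; -1 -0.19 -0.22 0 0.6; -1 -0.22 -0.255 0 0.6"}}

```text
clock: 1.43
tcp_pos: [0.4941, 0.1112, 0.3512]
orientation: [-1.536, -2.74, -0.0]
contact_force: [1.2, 0.5, 0.7]
grip_width: 0.0855
gripper_force: 0.0
```

```bash
python3 -c "
from h import *
plan(.527,-.175,.26,30);print(r.camera_info('wrist'))"
```

```text
clk 1.43 tcp [0.4941 0.1112 0.3512] ytool 31.4 j [-0.7   0.09  0.38  1.81 -0.04  1.25  0.25] w 0.0855 F [1.2 0.5 0.7]
shift [-0.2613 -0.1212  0.0911] len 0.302 spin 0.025
{'fov_y': 58.387061901420154, 'cx': 276.60075379414945, 'cy': 210.12519298888697, 'k1': -0.054816852693429965, 'position': array([0.4574345 , 0.1701044 , 0.49465542]), 'rotation': array([2.76335022, 0.77649388, 0.11096518])}
```

>>> {"fn": "play_rows", "kwargs": {"targets": "-1 -0.035 -0.015 0.01 0.02; -1 -0.07 -0.03 0.02 0.02; -1 -0.105 -0.05 0.03 0.02; -1 -0.14 -0.065 0.05 0.02; -1 -0.175 -0.08 0.06 0.02; -1 -0.21 -0.1 0.075 0.02; -1 -0.24 -0.115 0.09 0.02; -1 -0.26 -0.12 0.09 0.02"}}

```text
clock: 2.1
tcp_pos: [0.5244, -0.1754, 0.2584]
orientation: [-1.568, -2.718, 0.005]
contact_force: [-1.1, 0.5, 0.3]
grip_width: 0.0854
gripper_force: 0.0
```

```bash
python3 -c "
from h import *
import pickle
plan(.527,-.175,.26,30)
pickle.dump(cam('wrist'),open('w1.pkl','wb'));f=r.grab_frame('wrist');cv2.imwrite('pics/w1.png',f[:,:,::-1]);print(r.camera_info('wrist')['position'])"
```

```text
clk 2.10 tcp [ 0.5244 -0.1754  0.2584] ytool 30.0 j [-0.27  0.28  0.59  1.85 -0.17  1.07  0.91] w 0.0854 F [-1.1  0.5  0.3]
shift [-0.0009  0.0025 -0.0016] len 0.003 spin 0.000
[ 0.49133689 -0.11791302  0.40326489]
```

View pics/w1.png

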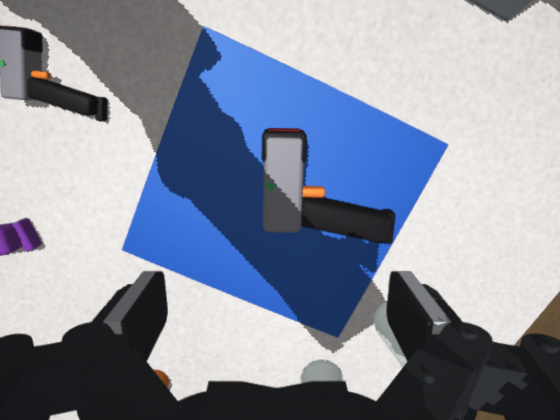

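The wrist view shows the barrel spanning (263,131) to (306,131) at the nose, with its red window at the top, and (265,231) to (302,231) at the rear. The grip goes off to the right.

```bash
python3 - <<'E'
from h import *
import pickle
np.set_printoptions(precision=4,suppress=True)
C=pickle.load(open('w1.pkl','rb'))
P=np.array([atz('wrist',a,.051,C) for a in ((263,133),(306,132),(302,231),(265,231))]);d=P[0]+P[1]-P[2]-P[3]
print(P,np.linalg.norm(d)/2,np.linalg.norm(P[0]-P[1]),np.linalg.norm(P[2]-P[3]),'yaw',np.degrees(np.arctan2(d[1],d[0])));u=d/np.linalg.norm(d);m=P.mean(0);c=m+.008*u;print(m,c)
M=np.array([atz('wrist',a,.003,C) for a in ((203,26),(448,145),(338,337),(123,249))]);print(M,M.mean(0),[np.linalg.norm(M[i]-M[i-1]) for i in range(4)])
plan(c[0],c[1],.009,np.degrees(np.arctan2(d[1],d[0]))-90)
E
```

```text
[[ 0.4912 -0.1454  0.051 ]
 [ 0.525  -0.1248  0.051 ]
 [ 0.5713 -0.209   0.051 ]
 [ 0.5397 -0.2273  0.051 ]] 0.09565858669857094 0.039538933808095526 0.036528299954888335 yaw 119.72047302984976
[ 0.5318 -0.1766  0.051 ] [ 0.5278 -0.1697  0.051 ]
[[ 0.3889 -0.0882  0.003 ]
 [ 0.6674 -0.0612  0.003 ]
 [ 0.6923 -0.3179  0.003 ]
 [ 0.4158 -0.3438  0.003 ]] [ 0.5411 -0.2028  0.003 ] [np.float64(0.2570759335424726), np.float64(0.2798166797226449), np.float64(0.2578445645122158), np.float64(0.27775997361114246)]
clk 2.15 tcp [ 0.5261 -0.1783  0.2599] ytool 29.9 j [-0.27  0.28  0.59  1.84 -0.17  1.07  0.91] w 0.0854 F [ 1.8 -3.1  1.8]
shift [0.0071 0.0067 0.2509] len 0.251 spin 0.003
```

>>> {"fn": "play_rows", "kwargs": {"targets": "-1 0.007 0.007 0.04 0; -1 0.007 0.007 0.08 0; -1 0.007 0.007 0.12 0; -1 0.007 0.007 0.16 0; -1 0.007 0.007 0.19 0; -1 0.007 0.007 0.215 0; -1 0.007 0.007 0.235 0; -1 0.007 0.007 0.245 0"}}

```text
clock: 2.82
tcp_pos: [0.5284, -0.1607, 0.0135]
orientation: [-1.561, -2.722, 0.002]
contact_force: [-0.0, 0.1, 0.2]
grip_width: 0.0852
gripper_force: 0.0
```

```bash
python3 -c "
from h import *
plan(.5278,-.1697,.009,29.7)"
```

```text
clk 2.82 tcp [ 0.5284 -0.1607  0.0135] ytool 30.3 j [-0.12  0.62  0.4   2.02 -0.42  0.59  1.09] w 0.0852 F [-0.   0.1  0.2]
shift [-0.0075 -0.0051  0.0045] len 0.010 spin 0.011
```

>>> {"fn": "play_rows", "kwargs": {"targets": "-1 0 0 0 0; -1 0 0 0 0; -1 0 0 0 0"}}

```text
clock: 3.07
tcp_pos: [0.531, -0.1618, 0.0175]
orientation: [1.563, 2.723, 0.001]
contact_force: [-0.0, -0.2, 0.5]
grip_width: 0.0857
gripper_force: 0.0
```

```bash
python3 -c "
from h import *
plan(.5278,-.1697,.009,29.7)"
```

```text
clk 3.07 tcp [ 0.531  -0.1618  0.0175] ytool 30.3 j [-0.13  0.62  0.4   2.01 -0.42  0.59  1.09] w 0.0857 F [-0.  -0.2  0.5]
shift [-0.0051 -0.0068  0.0085] len 0.012 spin 0.011
```

>>> {"fn": "play_rows", "kwargs": {"targets": "-1 -0.005 -0.007 0.007 -0.01; -1 -0.005 -0.007 0.007 -0.01; -1 -0.005 -0.007 0.007 -0.01"}}

```text
clock: 3.32
tcp_pos: [0.527, -0.1699, 0.0104]
orientation: [1.551, 2.731, 0.001]
contact_force: [-0.0, 0.4, 0.3]
grip_width: 0.0855
gripper_force: 0.0
```

```bash
python3 - <<'E'
from h import *
plan(.5278,-.1697,.009,29.7)
E
```

```text
clk 3.32 tcp [ 0.527  -0.1699  0.0104] ytool 30.8 j [-0.1   0.62  0.39  2.02 -0.42  0.57  1.12] w 0.0855 F [-0.   0.4  0.3]
shift [-0.0003  0.0008  0.0014] len 0.002 spin 0.019
```

>>> {"fn": "play_rows", "kwargs": {"targets": "-0.5 0 0 0.001 0.02; 0 0 0 0.001 0.02; 0.5 0 0 0.001 0.02; 1 0 0 0.001 0.02; 1 0 0 0.001 0.02; 1 0 0 0.001 0.02; 1 0 0 0.001 0.02; 1 0 0 0.001 0.02", "squeeze": 45}}

```text
clock: 3.98
tcp_pos: [0.5269, -0.1693, 0.0087]
orientation: [1.577, 2.717, 0.001]
contact_force: [-0.3, 1.6, 5.0]
grip_width: 0.0374
gripper_force: 45.7
```

>>> {"fn": "play_rows", "kwargs": {"targets": "1 0 0 -0.02 0; 1 0 0 -0.05 0; 1 0 0 -0.08 0; 1 0 0 -0.11 0; 1 0 0 -0.12 0; 1 0 0 -0.12 0"}}

```text
clock: 4.48
tcp_pos: [0.5281, -0.1698, 0.1305]
orientation: [1.575, 2.713, 0.003]
contact_force: [0.2, -0.2, -2.2]
grip_width: 0.038
gripper_force: 45.6
```

```bash
python3 - <<'E'
from h import *
T=lambda u,v:((u+.5)/3.4-.5+160,(v+.5)/3.4-.5+150)
S=lambda u,v:((u+.5)/3-.5+190,(v+.5)/3-.5+120)
print(atz('top',T(322,130),.061),atz('side',S(287,223),.061))
plan(.600,-.075,.10,7)
E
```

```text
[0.58077372 0.09209322 0.061     ] [0.58714681 0.09363327 0.061     ]
clk 4.48 tcp [ 0.5281 -0.1698  0.1305] ytool 29.7 j [-0.21  0.44  0.53  1.97 -0.3   0.8   1.  ] w 0.0380 F [ 0.2 -0.2 -2.2]
shift [0.0467 0.1094 0.0308] len 0.123 spin 0.397
```

>>> {"fn": "play_rows", "kwargs": {"targets": "1 0.01 0.02 0 0.08; 1 0.018 0.04 0 0.16; 1 0.027 0.06 0.01 0.24; 1 0.036 0.085 0.02 0.32; 1 0.046 0.11 0.03 0.4; 1 0.046 0.11 0.03 0.4; 1 0.046 0.11 0.03 0.4; 1 0.046 0.11 0.03 0.4"}}

```text
clock: 5.15
tcp_pos: [0.5978, -0.0754, 0.0965]
orientation: [-2.083, -2.349, 0.004]
contact_force: [0.3, 0.3, -0.9]
grip_width: 0.0375
gripper_force: 45.5
```

```bash
python3 -c "
from h import *
import pickle
plan(.600,-.075,.10,7)
pickle.dump(cam('wrist'),open('w2.pkl','wb'));f=r.grab_frame('wrist');cv2.imwrite('pics/w2.png',f[:,:,::-1])"
```

```text
clk 5.15 tcp [ 0.5978 -0.0754  0.0965] ytool 6.9 j [-0.4   0.58  0.58  1.87 -0.43  0.81  0.52] w 0.0375 F [ 0.3  0.3 -0.9]
shift [ 0.0001  0.0022 -0.0035] len 0.004 spin -0.003
```

View pics/w2.png

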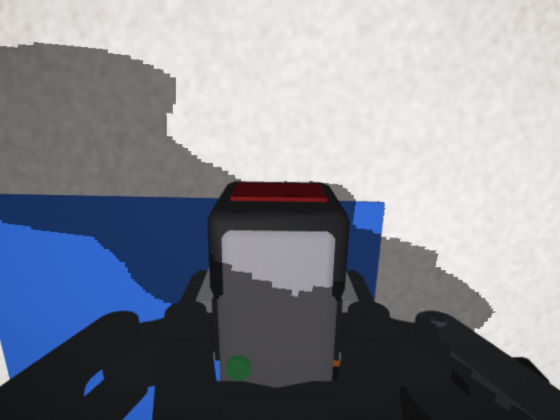

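The scanner sits straight in the fingers, with its nose window centred at (279,190). I'll rise and look down at the label and handle from above.

>>> {"fn": "play_rows", "kwargs": {"targets": "1 0 0 -0.04 0; 1 0 0 -0.08 0; 1 0 0 -0.12 0; 1 0.02 0 -0.15 0; 1 0.04 0 -0.17 0; 1 0.05 0 -0.18 0; 1 0.05 0 -0.18 0; 1 0.05 0 -0.18 0"}}

```text
clock: 5.87
tcp_pos: [0.5928, -0.0262, 0.2783]
orientation: [2.086, 2.349, 0.001]
contact_force: [-0.1, -0.2, -1.8]
grip_width: 0.0376
gripper_force: 46.0
```

```bash
python3 -c "
from h import *
import pickle
plan(.600,-.075,.10,7)
pickle.dump(cam('wrist'),open('w3.pkl','wb'));f=r.grab_frame('wrist');cv2.imwrite('pics/w3.png',f[:,:,::-1])"
```

```text
clk 5.87 tcp [ 0.5928 -0.0262  0.2783] ytool 6.8 j [-0.6   0.35  0.7   1.74 -0.25  1.14  0.3 ] w 0.0376 F [-0.1 -0.2 -1.8]
shift [-0.0494  0.0013  0.1782] len 0.185 spin -0.003
```

View pics/w3.png

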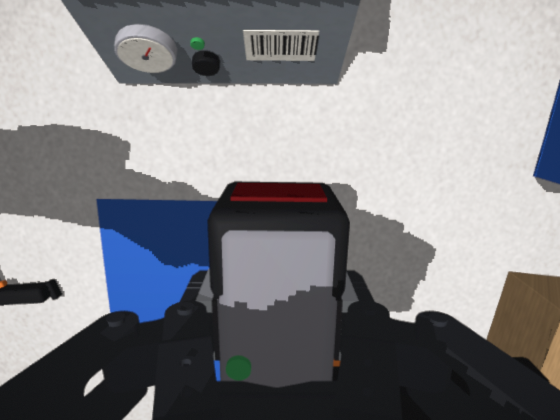

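The label is visible with its centre near (282,45), and the console's foot line runs from (118,83) to (338,84).

```bash
python3 - <<'E'
from h import *
import pickle
np.set_printoptions(precision=4,suppress=True)
C=pickle.load(open('w3.pkl','rb'))
l=atz('wrist',(281.5,45.5),.061,C)
e=[atz('wrist',a,.061,C) for a in ((245,45.5),(318,45))]; f=[atz('wrist',a,.0,C) for a in ((118,83),(338,84))]
for a,b in (e,f): d=a-b;print(a,b,np.linalg.norm(d),np.degrees(np.arctan2(d[1],d[0]))-90)
print(l)
for yaw in (96,97,98):
  u=np.array([np.cos(np.radians(yaw)),np.sin(np.radians(yaw)),0]); t=l-.144*u; print(yaw,t,(l-np.mean(f,0))@u); 
  plan(t[0],t[1],.0427,yaw-90)
E
```

```text
[0.5509 0.0889 0.061 ] [0.6158 0.097  0.061 ] 0.06541131736423061 -262.81825321815626
[0.4123 0.0442 0.    ] [0.6481 0.07   0.    ] 0.237131203987716 -263.75717218991883
[0.5834 0.0927 0.061 ]
96 [ 0.5984 -0.0505  0.061 ] 0.029844204765774672
clk 5.92 tcp [ 0.5924 -0.0269  0.2775] ytool 6.7 j [-0.6   0.36  0.7   1.74 -0.25  1.14  0.3 ] w 0.0373 F [-0.1 -0.1 -1.7]
shift [-0.0241  0.0035  0.2348] len 0.236 spin 0.013
97 [ 0.6009 -0.0503  0.061 ] 0.028852057922001063
clk 5.92 tcp [ 0.5924 -0.0269  0.2775] ytool 6.7 j [-0.6   0.36  0.7   1.74 -0.25  1.14  0.3 ] w 0.0373 F [-0.1 -0.1 -1.7]
shift [-0.0242  0.006   0.2348] len 0.236 spin -0.005
98 [ 0.6034 -0.0499  0.061 ] 0.02785112246188824
clk 5.92 tcp [ 0.5924 -0.0269  0.2775] ytool 6.7 j [-0.6   0.36  0.7   1.74 -0.25  1.14  0.3 ] w 0.0373 F [-0.1 -0.1 -1.7]
shift [-0.0241  0.0085  0.2348] len 0.236 spin -0.022
```

>>> {"fn": "play_rows", "kwargs": {"targets": "1 -0.01 0.005 0.04 0; 1 -0.02 0.005 0.08 0; 1 -0.024 0.005 0.12 0; 1 -0.024 0.005 0.16 0; 1 -0.024 0.005 0.195 0; 1 -0.024 0.005 0.22 0; 1 -0.024 0.005 0.234 0; 1 -0.024 0.005 0.234 0"}}

```text
clock: 6.58
tcp_pos: [0.5978, -0.0501, 0.0404]
orientation: [-2.085, -2.344, 0.009]
contact_force: [-0.7, -0.6, -0.9]
grip_width: 0.0373
gripper_force: 45.8
```

```bash
cat > aim.py <<'E'
from h import *
plan(.600,-.0505,.0427,6.7)
o=r.get_obs();M=R.from_rotvec(o['orientation']).as_matrix();p=np.array(o['tcp_pos'])
c=p+[0,0,.0183];u=M[:,0];l=np.array([.5834,.0927,.061]);eye=c+.044*u;s=(l-eye)@u
print('u',u.round(4),'dist',s,'miss at label',(eye+s*u-l).round(4))
E
python3 aim.py
```

```text
clk 6.58 tcp [ 0.5978 -0.0501  0.0404] ytool 6.7 j [-0.41  0.66  0.53  1.9  -0.49  0.72  0.52] w 0.0373 F [-0.7 -0.6 -0.9]
shift [-0.0006  0.0022 -0.0023] len 0.003 spin -0.000
u [-1.166e-01  9.932e-01 -4.000e-04] dist 0.0995464781356148 miss at label [-0.0024 -0.0003 -0.0024]
```

Within 3 mm. I'll make a small correction, then hold steady.

>>> {"fn": "play_rows", "kwargs": {"targets": "1 0 0.002 -0.002 0; 1 0 0.002 -0.002 0; 1 0 0.002 -0.002 0; 1 0 0.002 -0.002 0; 1 0 0.002 -0.002 0; 1 0 0.002 -0.002 0; 1 0 0.002 -0.002 0; 1 0 0.002 -0.002 0"}}

```text
clock: 7.25
tcp_pos: [0.6031, -0.0481, 0.0465]
orientation: [2.085, 2.35, 0.0]
contact_force: [-0.8, 0.1, -0.5]
grip_width: 0.0377
gripper_force: 45.8
```

```bash
python3 - <<'E'
exec(open('aim.py').read())
t=r.grab_frame('top')[:,:,::-1];s=r.grab_frame('side')[:,:,::-1]
a=cv2.resize(t[150:255,220:360],None,fx=2.8,fy=2.8,interpolation=cv2.INTER_CUBIC);b=cv2.resize(s[150:255,250:390],None,fx=2.8,fy=2.8,interpolation=cv2.INTER_CUBIC)
cv2.imwrite('pics/aim.png',np.hstack([a,b]))
E
```

```text
clk 7.25 tcp [ 0.6031 -0.0481  0.0465] ytool 6.8 j [-0.41  0.65  0.53  1.89 -0.48  0.73  0.52] w 0.0377 F [-0.8  0.1 -0.5]
shift [-0.002  -0.0034  0.0038] len 0.005 spin 0.002
u [-1.189e-01  9.929e-01  1.000e-04] dist 0.09819516995356004 miss at label [0.0028 0.0003 0.0038]
```

View pics/aim.png

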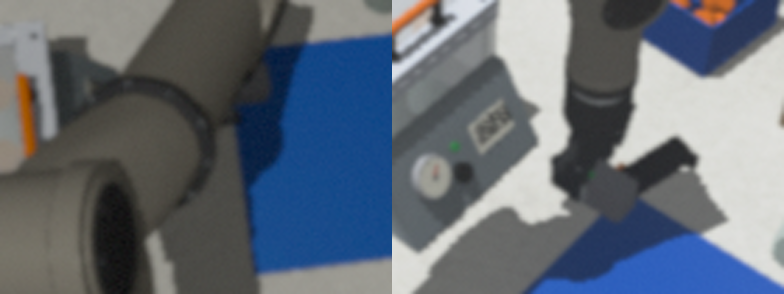

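The side view shows the scanner level and facing the label. One more small correction, then a hold of over a second.

>>> {"fn": "play_rows", "kwargs": {"targets": "1 0 -0.003 0.003 0; 1 0 -0.003 0.003 0; 1 0 -0.003 0.003 0; 1 0 -0.003 0.003 0; 1 0 -0.003 0.003 0; 1 0 -0.003 0.003 0; 1 0 -0.003 0.003 0; 1 0 -0.003 0.003 0"}}

```text
clock: 8.02
tcp_pos: [0.6002, -0.0486, 0.0433]
orientation: [2.085, 2.35, 0.0]
contact_force: [0.9, -0.3, -1.0]
grip_width: 0.0376
gripper_force: 45.8
```

```bash
python3 aim.py
```

```text
clk 8.02 tcp [ 0.6002 -0.0486  0.0433] ytool 6.8 j [-0.41  0.66  0.53  1.9  -0.49  0.72  0.52] w 0.0376 F [ 0.9 -0.3 -1. ]
shift [-0.0018 -0.0004  0.0006] len 0.002 spin 0.002
u [-0.1187  0.9929  0.    ] dist 0.09832466244651522 miss at label [-0.0001 -0.      0.0006]
```

>>> {"fn": "play_rows", "kwargs": {"targets": "1 0 0 0 0; 1 0 0 0 0; 1 0 0 0 0; 1 0 0 0 0; 1 0 0 0 0; 1 0 0 0 0; 1 0 0 0 0; 1 0 0 0 0"}}

```text
clock: 8.68
tcp_pos: [0.6001, -0.0487, 0.0433]
orientation: [-2.085, -2.35, 0.0]
contact_force: [-0.2, -0.9, -1.8]
grip_width: 0.0375
gripper_force: 45.8
```

>>> {"fn": "play_rows", "kwargs": {"targets": "1 0 0 0 0; 1 0 0 0 0; 1 0 0 0 0; 1 0 0 0 0; 1 0 0 0 0; 1 0 0 0 0; 1 0 0 0 0; 1 0 0 0 0"}}

```text
clock: 9.35
tcp_pos: [0.6001, -0.0486, 0.0433]
orientation: [-2.085, -2.35, -0.0]
contact_force: [-0.5, -0.1, -1.5]
grip_width: 0.038
gripper_force: 45.8
```

>>> {"fn": "play_rows", "kwargs": {"targets": "1 0 0 0 0; 1 0 0 0 0; 1 0 0 0 0; 1 0 0 0 0; 1 0 0 0 0; 1 0 0 0 0; 1 0 0 0 0; 1 0 0 0 0"}}

```text
clock: 10.02
tcp_pos: [0.6001, -0.0486, 0.0433]
orientation: [-2.085, -2.35, -0.0]
contact_force: [0.9, -0.6, -1.2]
grip_width: 0.0376
gripper_force: 45.8
```

```bash
python3 aim.py; python3 -c "
from h import *
plan(.535,-.175,.05,29.7)"
```

```text
clk 10.02 tcp [ 0.6001 -0.0486  0.0433] ytool 6.8 j [-0.41  0.66  0.53  1.9  -0.49  0.72  0.52] w 0.0376 F [ 0.9 -0.6 -1.2]
shift [-0.0019 -0.0003  0.0006] len 0.002 spin 0.002
u [-0.1187  0.9929  0.    ] dist 0.09830295067730921 miss at label [-0.0002 -0.      0.0006]
clk 10.02 tcp [ 0.6001 -0.0486  0.0433] ytool 6.8 j [-0.41  0.66  0.53  1.9  -0.49  0.72  0.52] w 0.0376 F [ 0.9 -0.6 -1.2]
shift [-0.1178 -0.0797 -0.0067] len 0.142 spin -0.399
```

>>> {"fn": "play_rows", "kwargs": {"targets": "1 -0.02 -0.01 -0.02 0; 1 -0.045 -0.03 -0.02 -0.08; 1 -0.07 -0.045 -0.02 -0.16; 1 -0.09 -0.06 -0.02 -0.24; 1 -0.11 -0.07 -0.02 -0.32; 1 -0.118 -0.08 -0.01 -0.4; 1 -0.118 -0.08 -0.01 -0.4; 1 -0.118 -0.08 -0.01 -0.4"}}

```text
clock: 10.68
tcp_pos: [0.534, -0.1756, 0.0531]
orientation: [-1.582, -2.713, -0.0]
contact_force: [0.4, -0.3, -0.9]
grip_width: 0.0378
gripper_force: 45.8
```

>>> {"fn": "play_rows", "kwargs": {"targets": "1 0 0 0 0; 1 0 0 0 0; 1 0 0 0 0; 1 0 0 0 0"}}

```text
clock: 11.02
tcp_pos: [0.5354, -0.1743, 0.0534]
orientation: [1.575, 2.718, 0.0]
contact_force: [-0.4, 0.7, -1.0]
grip_width: 0.0377
gripper_force: 45.8
```

```bash
python3 -c "
from h import *
plan(.535,-.175,.0087,29.7)"
```

```text
clk 11.02 tcp [ 0.5354 -0.1743  0.0534] ytool 29.8 j [-0.13  0.57  0.43  1.98 -0.37  0.67  1.06] w 0.0377 F [-0.4  0.7 -1. ]
shift [-0.0004 -0.0007  0.0447] len 0.045 spin 0.002
```

>>> {"fn": "play_rows", "kwargs": {"targets": "1 0 0 0.01 0; 1 0 0 0.02 0; 1 0 0 0.03 0; 1 0 0 0.036 0; 1 0 0 0.04 0; 1 0 0 0.042 0; 1 0 0 0.042 0; 1 0 0 0.042 0"}}

```text
clock: 11.68
tcp_pos: [0.5348, -0.1755, 0.0113]
orientation: [1.577, 2.717, -0.0]
contact_force: [0.1, 1.1, -1.5]
grip_width: 0.0375
gripper_force: 45.9
```

```bash
python3 -c "
from h import *
plan(.535,-.175,.0087,29.7)"
```

```text
clk 11.68 tcp [ 0.5348 -0.1755  0.0113] ytool 29.7 j [-0.09  0.63  0.39  2.   -0.41  0.59  1.1 ] w 0.0375 F [ 0.1  1.1 -1.5]
shift [0.0003 0.0005 0.0026] len 0.003 spin 0.000
```

>>> {"fn": "play_rows", "kwargs": {"targets": "1 0 0 0.002 0; 1 0 0 0.003 0; 1 0 0 0.003 0; 1 0 0 0.003 0; 1 0 0 0.003 0"}}

```text
clock: 12.1
tcp_pos: [0.535, -0.1754, 0.0087]
orientation: [1.577, 2.716, 0.001]
contact_force: [-0.2, -0.5, 3.4]
grip_width: 0.0376
gripper_force: 46.2
```

Contact with the mat: the vertical force went from -1.5 to +3.4 N. Releasing and rising.

>>> {"fn": "play_rows", "kwargs": {"targets": "0 0 0 0 0; -0.5 0 0 0 0; -1 0 0 0 0; -1 0 0 0 0; -1 0 0 0 0; -1 0 0 0 0; -1 0 0 0 0"}}

```text
clock: 12.68
tcp_pos: [0.5347, -0.1753, 0.0083]
orientation: [-1.577, -2.717, 0.0]
contact_force: [0.5, 0.4, -0.3]
grip_width: 0.0856
gripper_force: 0.0
```

>>> {"fn": "play_rows", "kwargs": {"targets": "-1 0 0 -0.02 0; -1 0 0 -0.05 0; -1 0 0 -0.09 0; -1 0 0 -0.13 0; -1 0 0 -0.17 0; -1 0 0 -0.21 0; -1 0 0 -0.25 0; -1 0 0 -0.29 0"}}

```text
clock: 13.35
tcp_pos: [0.5341, -0.1753, 0.3004]
orientation: [1.578, 2.717, 0.0]
contact_force: [0.6, -0.1, -0.7]
grip_width: 0.0858
gripper_force: 0.0
```

```bash
python3 -c "
from h import *
plan(.525,.07,.32,6.7); plan(.525,.07,.32,96.7)
f=r.grab_frame('wrist');cv2.imwrite('pics/w4.png',f[:,:,::-1])"
```

```text
clk 13.35 tcp [ 0.5341 -0.1753  0.3004] ytool 29.7 j [-0.28  0.25  0.59  1.78 -0.15  1.16  0.88] w 0.0858 F [ 0.6 -0.1 -0.7]
shift [ 0.2176  0.1137 -0.0196] len 0.246 spin 0.402
clk 13.35 tcp [ 0.5341 -0.1753  0.3004] ytool 29.7 j [-0.28  0.25  0.59  1.78 -0.15  1.16  0.88] w 0.0858 F [ 0.6 -0.1 -0.7]
shift [ 0.2176  0.1137 -0.0196] len 0.246 spin -1.169
```

View pics/w4.png

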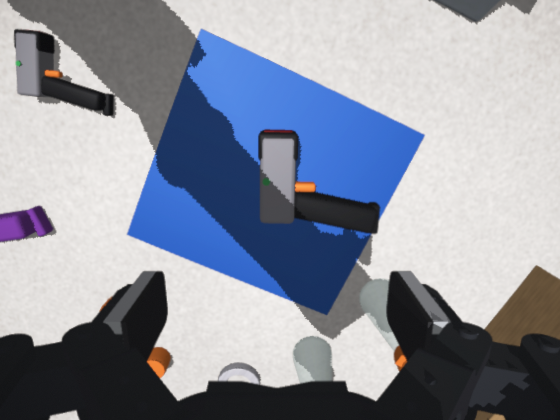

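The scanner lies flat, fully on the mat, with its barrel at (278,175). Now to a point above the handle.

>>> {"fn": "play_rows", "kwargs": {"targets": "-1 0.035 0.015 -0.02 -0.1; -1 0.065 0.03 -0.04 -0.2; -1 0.095 0.05 -0.055 -0.3; -1 0.13 0.065 -0.07 -0.4; -1 0.16 0.085 -0.085 -0.5; -1 0.195 0.1 -0.1 -0.6; -1 0.225 0.12 -0.1 -0.7; -1 0.26 0.135 -0.1 -0.8"}}

```text
clock: 14.07
tcp_pos: [0.5235, 0.1189, 0.3992]
orientation: [0.388, 3.115, 0.002]
contact_force: [0.7, -0.2, -1.2]
grip_width: 0.0856
gripper_force: 0.0
```

```bash
python3 -c "
from h import *
plan(.519,.154,.40,96.7)"
```

```text
clk 14.07 tcp [0.5235 0.1189 0.3992] ytool 75.8 j [-0.62  0.12  0.32  1.67 -0.04  1.36  1.03] w 0.0856 F [ 0.7 -0.2 -1.2]
shift [ 0.013   0.033  -0.0008] len 0.035 spin -0.364
```

>>> {"fn": "play_rows", "kwargs": {"targets": "-1 0.006 0.015 0 -0.1; -1 0.013 0.033 0 -0.2; -1 0.013 0.033 0 -0.3; -1 0.013 0.033 0 -0.365; -1 0.013 0.033 0 -0.365; -1 0.013 0.033 0 -0.365; -1 0.013 0.033 0 -0.365; -1 0.013 0.033 0 -0.365"}}

```text
clock: 14.73
tcp_pos: [0.5186, 0.1523, 0.3982]
orientation: [0.175, -3.137, -0.0]
contact_force: [-0.0, -0.1, -0.0]
grip_width: 0.0855
gripper_force: 0.0
```

```bash
python3 -c "
from h import *
import pickle
plan(.519,.154,.40,96.7)
pickle.dump(cam('wrist'),open('w5.pkl','wb'));f=r.grab_frame('wrist');cv2.imwrite('pics/w5.png',f[:,:,::-1])"
```

```text
clk 14.73 tcp [0.5186 0.1523 0.3982] ytool 96.4 j [-0.63  0.13  0.26  1.66 -0.04  1.36  1.32] w 0.0855 F [-0.  -0.1 -0. ]
shift [-0.0006  0.0017 -0.0018] len 0.002 spin -0.006
```

View pics/w5.png

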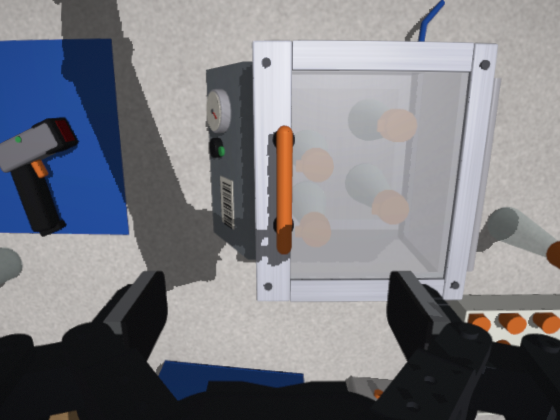

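The handle bar runs from (285,126) to (285,254), and the lid is square in view.

```bash
python3 - <<'E'
from h import *
import pickle
np.set_printoptions(precision=4,suppress=True)
C=pickle.load(open('w5.pkl','rb'))
a,b=[atz('wrist',p,.241,C) for p in ((285.2,126),(284.8,254))];d=b-a
m=(a+b)/2;print(a,b,np.linalg.norm(d),np.degrees(np.arctan2(d[1],d[0])),m)
plan(m[0],m[1],.27,96.7);plan(m[0],m[1],.220,96.7)
E
```

```text
[0.4661 0.1524 0.241 ] [0.5734 0.1647 0.241 ] 0.10806428414913875 6.501435418185468 [0.5197 0.1586 0.241 ]
clk 14.78 tcp [0.5186 0.1523 0.3982] ytool 96.4 j [-0.63  0.13  0.26  1.66 -0.04  1.36  1.32] w 0.0855 F [ 0.5 -0.8 -0.2]
shift [-0.0018  0.0061  0.1282] len 0.128 spin -0.005
clk 14.78 tcp [0.5186 0.1523 0.3982] ytool 96.4 j [-0.63  0.13  0.26  1.66 -0.04  1.36  1.32] w 0.0855 F [ 0.5 -0.8 -0.2]
shift [-0.0018  0.0061  0.1782] len 0.178 spin -0.005
```

>>> {"fn": "play_rows", "kwargs": {"targets": "-1 -0.002 0.006 0.04 -0.005; -1 -0.002 0.006 0.08 -0.005; -1 -0.002 0.006 0.11 -0.005; -1 -0.002 0.006 0.14 -0.005; -1 -0.002 0.006 0.16 -0.005; -1 -0.002 0.006 0.17 -0.005; -1 -0.002 0.006 0.175 -0.005; -1 -0.002 0.006 0.175 -0.005"}}

```text
clock: 15.45
tcp_pos: [0.5199, 0.1587, 0.223]
orientation: [0.185, -3.136, 0.0]
contact_force: [-0.2, -0.2, 1.1]
grip_width: 0.0852
gripper_force: 0.0
```

>>> {"fn": "play_rows", "kwargs": {"targets": "-1 0 0 0 0; -1 0 0 0 0; -1 0 0 0 0"}}

```text
clock: 15.7
tcp_pos: [0.5207, 0.1591, 0.2247]
orientation: [-0.185, 3.134, 0.002]
contact_force: [-0.7, 0.2, 0.7]
grip_width: 0.0855
gripper_force: 0.0
```

```bash
python3 -c "
from h import *
plan(.5197,.1586,.2195,96.6)"
```

```text
clk 15.70 tcp [0.5207 0.1591 0.2247] ytool 96.8 j [-0.62  0.27  0.25  1.89 -0.08  0.99  1.35] w 0.0855 F [-0.7  0.2  0.7]
shift [ 0.0011 -0.0004  0.0052] len 0.005 spin 0.003
```

>>> {"fn": "play_rows", "kwargs": {"targets": "-0.5 0.001 0 0.005 0; 0 0.001 0 0.005 0; 0.4 0.001 0 0.005 0; 0.7 0.001 0 0.005 0; 1 0.001 0 0.005 0; 1 0.001 0 0.005 0; 1 0.001 0 0.005 0; 1 0.001 0 0.005 0", "squeeze": 80}}

```text
clock: 16.37
tcp_pos: [0.519, 0.1584, 0.2185]
orientation: [-0.185, 3.136, -0.0]
contact_force: [-1.4, -0.3, 2.5]
grip_width: 0.0105
gripper_force: 77.9
```

>>> {"fn": "play_rows", "kwargs": {"targets": "1 0 0 0 0; 1 0 0 0 0; 1 0 0 0 0; 1 0 0 0 0"}}

```text
clock: 16.7
tcp_pos: [0.519, 0.1584, 0.2185]
orientation: [-0.185, 3.136, -0.0]
contact_force: [-1.0, -1.4, 5.5]
grip_width: 0.0107
gripper_force: 78.1
```

>>> {"fn": "play_rows", "kwargs": {"targets": "1 0 0.0005 -0.001 0; 1 0 0.001 -0.002 0; 1 0 0.001 -0.003 0; 1 0 0.001 -0.004 0; 1 0 0.0015 -0.005 0; 1 0 0.0015 -0.005 0"}}

```text
clock: 17.2
tcp_pos: [0.5188, 0.1585, 0.2193]
orientation: [0.184, -3.135, 0.006]
contact_force: [12.8, -2.2, -27.9]
grip_width: 0.0105
gripper_force: 78.3
```

>>> {"fn": "play_rows", "kwargs": {"targets": "1 0 0 -0.001 0; 1 0 0 -0.002 0; 1 0 0.001 -0.003 0; 1 0 0.001 -0.003 0"}}

```text
clock: 17.53
tcp_pos: [0.5187, 0.1585, 0.2197]
orientation: [0.183, -3.134, 0.009]
contact_force: [21.5, -2.1, -47.5]
grip_width: 0.01
gripper_force: 78.2
```

```bash
python3 -c "
from h import *
o=r.get_obs()
for k in ('clock','tcp_pos','contact_force','moment','tau','grip_width','gripper_force'): print(k,np.round(o[k],4))
M=R.from_rotvec(o['orientation']).as_matrix();print(M.round(4));print('F tool',M.T@o['contact_force'],'M tool',M.T@o['moment'])
"
```

```text
clock 17.5333
tcp_pos [0.5187 0.1585 0.2197]
contact_force [ 21.4832  -2.143  -47.4754]
moment [-0.225  -4.4977 -0.0379]
tau [-4.37740e+00 -6.70087e+01 -3.07300e-01 -3.37011e+01 -2.06050e+00
  6.22130e+00  1.29000e-02]
grip_width 0.01
gripper_force 78.1529
[[-0.9932 -0.1167 -0.0014]
 [-0.1166  0.9932 -0.0061]
 [ 0.0021 -0.0059 -1.    ]]
F tool [-21.18456697  -4.3531598   47.45841928] M tool [ 0.74798714 -4.44046353  0.06575819]
```

>>> {"fn": "play_rows", "kwargs": {"targets": "1 0 0 0.001 0; 1 0 0 0.001 0; 1 0 0 0.001 0; 1 0 0 0.001 0"}}

```text
clock: 17.87
tcp_pos: [0.5187, 0.1585, 0.2195]
orientation: [0.183, -3.135, 0.009]
contact_force: [18.1, -3.0, -41.2]
grip_width: 0.0101
gripper_force: 78.9
```

>>> {"fn": "play_rows", "kwargs": {"targets": "1 -0.002 0.001 -0.001 0; 1 -0.003 0.001 -0.001 0; 1 -0.003 0.001 -0.001 0; 1 -0.003 0.001 -0.001 0; 1 -0.003 0.001 -0.001 0; 1 -0.003 0.001 -0.001 0"}}

```text
clock: 18.37
tcp_pos: [0.5187, 0.1585, 0.2195]
orientation: [0.182, -3.128, 0.012]
contact_force: [10.8, -5.3, -38.1]
grip_width: 0.0108
gripper_force: 79.4
```

>>> {"fn": "play_rows", "kwargs": {"targets": "1 0 0 -0.001 0; 1 0 0 -0.002 0; 1 0 0 -0.002 0; 1 0 0 -0.002 0"}}

```text
clock: 18.7
tcp_pos: [0.5187, 0.16, 0.2242]
orientation: [0.183, -3.128, 0.008]
contact_force: [-4.8, -5.9, -4.5]
grip_width: 0.0103
gripper_force: 83.0
```

The gasket let go at a lift of about 5.7 mm, and the pull fell to about 4.5 N. Next I follow the arc up gently.

>>> {"fn": "play_rows", "kwargs": {"targets": "1 0 0.001 -0.002 0; 1 0 0.002 -0.004 0; 1 0 0.002 -0.006 0; 1 0 0.003 -0.008 0; 1 0 0.004 -0.01 0; 1 0 0.004 -0.01 0; 1 0 0.004 -0.01 0; 1 0 0.004 -0.01 0"}}

```text
clock: 19.37
tcp_pos: [0.5183, 0.1644, 0.2365]
orientation: [0.185, -3.129, 0.006]
contact_force: [-5.5, -5.2, -5.6]
grip_width: 0.0102
gripper_force: 82.9
```

>>> {"fn": "play_rows", "kwargs": {"targets": "1 0 0 0 0; 1 0 0 0 0; 1 0 0 0 0; 1 0 0 0 0"}}

```text
clock: 19.7
tcp_pos: [0.5182, 0.1644, 0.2364]
orientation: [0.185, -3.129, 0.006]
contact_force: [-5.4, -5.4, -4.9]
grip_width: 0.0103
gripper_force: 82.9
```

>>> {"fn": "play_rows", "kwargs": {"targets": "1 0 0.001 -0.002 0; 1 0 0.002 -0.004 0; 1 0 0.002 -0.0045 0; 1 0 0.002 -0.0045 0; 1 0 0.002 -0.0045 0; 1 0 0.002 -0.0045 0"}}

```text
clock: 20.2
tcp_pos: [0.5181, 0.1664, 0.2416]
orientation: [0.183, -3.13, 0.005]
contact_force: [-6.2, -6.3, -0.9]
grip_width: 0.0104
gripper_force: 81.8
```

```bash
python3 - <<'E'
from h import *
np.set_printoptions(precision=3,suppress=True)
S=lambda u,v:((u+.5)/3-.5+190,(v+.5)/3-.5+120)
plan(.519,.166,.2408,96.7)
a=cv2.imread('pics/side0.png');b=r.grab_frame('side')[:,:,::-1];cv2.imwrite('pics/end_side.png',b);cv2.imwrite('pics/end_top.png',r.grab_frame('top')[:,:,::-1])
# front lid corner screws: predicted vs tracked pixel motion (chamber frame from handle pose)
yaw=np.radians(96.6);u=np.array([np.cos(yaw),np.sin(yaw),0]);hz=np.array([.5197,.1586,.185])+.185*u;w=np.array([-u[1],u[0],0])
g=lambda i:cv2.cvtColor(i,cv2.COLOR_BGR2GRAY)
for n,px in (('near',S(147,190)),('far',S(277,88)),('edge',S(137,205))):
    P=atz('side',px,.201);q=P-hz;x,z,y=q@u,q[2],q@w
    p0=proj('side',P);pr={}
    for th in (.08,.12,.16):
        c,s=np.cos(th),np.sin(th);pr[th]=(proj('side',hz+(x*c+z*s)*u+y*w+[0,0,-x*s+z*c])-p0).round(2)
    n1,st,er=cv2.calcOpticalFlowPyrLK(g(a),g(b),np.float32([px]).reshape(-1,1,2),None,winSize=(13,13),maxLevel=1)
    x0,y0=int(px[0])-5,int(px[1])-5;T=g(a)[y0:y0+11,x0:x0+11];Q=g(b)[y0-12:y0+23,x0-12:x0+23];m=cv2.matchTemplate(Q,T,cv2.TM_CCOEFF_NORMED);_,mv,_,ml=cv2.minMaxLoc(m)
    print(n,'chamber x %.3f y %.3f'%(x,y),'pred',pr,'LK',n1.ravel()-px,st.ravel(),'tm',np.array(ml)-12,'%.2f'%mv)
E
```

```text
clk 20.20 tcp [0.518 0.166 0.242] ytool 96.7 j [-0.63  0.26  0.25  1.87 -0.07  1.03  1.33] w 0.0104 F [-6.2 -6.3 -0.9]
shift [-0.001 -0.001  0.001] len 0.001 spin 0.000
near chamber x -0.200 y 0.101 pred {0.08: array([-0.77, -4.  ]), 0.12: array([-1.27, -6.08]), 0.16: array([-1.85, -8.2 ])} LK [-1.531 -5.962] [1] tm [-2 -6] 0.97
far chamber x -0.201 y -0.107 pred {0.08: array([-0.38, -3.99]), 0.12: array([-0.68, -6.06]), 0.16: array([-1.07, -8.16])} LK [-2.123 -9.331] [1] tm [-3 -9] 0.89
edge chamber x -0.207 y 0.124 pred {0.08: array([-0.82, -4.13]), 0.12: array([-1.35, -6.28]), 0.16: array([-1.97, -8.49])} LK [-1.694 -5.989] [1] tm [-1 -6] 0.89
```

The lid corner tracks to about 0.118 rad, a gap of roughly 25 mm. A last steadiness check before handing in.

>>> {"fn": "play_rows", "kwargs": {"targets": "1 0 0 0 0; 1 0 0 0 0; 1 0 0 0 0; 1 0 0 0 0; 1 0 0 0 0; 1 0 0 0 0; 1 0 0 0 0; 1 0 0 0 0"}}

```text
clock: 20.97
tcp_pos: [0.5181, 0.1664, 0.2416]
orientation: [0.183, -3.13, 0.005]
contact_force: [-6.7, -6.7, -0.6]
grip_width: 0.0104
gripper_force: 81.8
```

```bash
python3 -c "
from h import *
o=r.get_obs();print(o['tcp_pos'],o['contact_force'],o['grip_width'],o['gripper_force'])
if abs(o['tcp_pos'][2]-.2415)<.003: print(r.hand_in())"
```

```text
[0.51809262 0.16641238 0.24161438] [-6.67412616 -6.73950784 -0.60255108] 0.010396531739448439 81.77725195884705
the job is handed in; nothing more can be done
None
```

Job handed in at 21 s: the scanner was held on the label's middle from 98 mm for 2 s and laid back flat on the mat, and the lid is gripped and held at a gap of about 25 mm; freeing the gasket took up to about 48 N rather than 20, and I did not re-image the bottles, caps and ring, though no move went near them.

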